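# Collect the security tags and pick up the caddy

## Task

Clear the till side: tip all six security tags out of the metal tag cup into the long empty tray of the carry caddy, and stand the emptied cup back upright on the counter. Then take the caddy by its grip, lift it about 12 cm clear of the counter and hold it there, level and still, with the tags in it, ready to be carried off: finish while holding it, do not put it down. Leave everything else on the counter where it is.

Things in the scene. Friction and masses are not known exactly. Their poses are not given: they have to be found in the camera images.
- cup: the tag cup: a plain, round, open aluminium tumbler, 90 mm tall, 62 mm across at the foot, 64 mm one third up and 68 mm at the rim; wall 2.5 mm, floor 5 mm thick; empty it weighs 120 g. It starts upright with the six tags standing loose side by side in it, 44 mm deep. This origin is the centre of its underside, z up its axis. It is the only open cup on the counter
- cup_mid (a point): centre of the tag cup, on its axis 45 mm above its underside
- caddy: the carry caddy: a dark grey plastic open tray, 200 mm along its x, 250 mm along its y, outer walls 70 mm tall and 4 mm thick, floor 4 mm; 0.34 to 0.53 kg. A wall along y through its middle carries the arched grip. Its +x half is one long empty tray, 94 x 242 mm inside; its -x half is two boxes holding a roll of labels and a carton. This origin is the centre of its underside, z up. Loose on the counter
- caddy_handle (a point): centre of the caddy's grip, on the caddy's axis 150 mm above its underside: a straight level bar along the caddy's y, 20 mm thick (x), 22 mm tall, with 126 mm of free length between its two legs; under it there is 69 mm of clear space above the middle wall. Near enough over the caddy's centre of mass, also when loaded
- caddy_tray (a point): centre of the floor of the caddy's long empty tray, 49 mm to +x from the caddy's centre, 4 mm above its underside
- tag0_mid (a point): security tag 1 of six, all alike: a smooth white plastic barrel with round ends, 17 mm thick and 38 mm long, 10 g; this point is its centre, z along its length
- tag1_mid (a point): security tag 2 of six, all alike: a smooth white plastic barrel with round ends, 17 mm thick and 38 mm long, 10 g; this point is its centre, z along its length
- tag2_mid (a point): security tag 3 of six, all alike: a smooth white plastic barrel with round ends, 17 mm thick and 38 mm long, 10 g; this point is its centre, z along its length
- tag3_mid (a point): security tag 4 of six, all alike: a smooth white plastic barrel with round ends, 17 mm thick and 38 mm long, 10 g; this point is its centre, z along its length
- tag4_mid (a point): security tag 5 of six, all alike: a smooth white plastic barrel with round ends, 17 mm thick and 38 mm long, 10 g; this point is its centre, z along its length
- tag5_mid (a point): security tag 6 of six, all alike: a smooth white plastic barrel with round ends, 17 mm thick and 38 mm long, 10 g; this point is its centre, z along its length
- pen_pot: bystander, leave alone: square dark steel pen pot, 70 x 70 x 100 mm, solid with pens standing in it (about 160 mm tall over all); origin at the middle of its underside
- detacher: bystander, leave alone: magnetic tag detacher fixed to the counter: a steel disc 84 mm across on a 100 mm square foot, 40 mm tall; origin at the middle of its underside
- marker: bystander, leave alone: black marker pen lying on the counter, 16 mm thick, 130 mm long; origin at the middle of its underside
- price_gun: bystander, leave alone: price-label gun lying on its side, about 150 x 150 mm, about 60 mm tall at its round label reel, loose; origin at the middle of its underside

How it is judged:
By the outcome, as a careful person would: the job done as asked, in the order asked, and still so for the second after the job is handed in, while the arm keeps its last pose, push and grip.
It also fails if it takes over 72 s, if anything falls off the work surface, if the arm or the gripper's body presses on something with over 40 N, if the wrist force passes 120 N, or if a joint passes its speed limit or range.

## Robot

A 6-joint arm with a two-finger parallel gripper is mounted at the origin on the work surface. World frame = base frame: x ahead of the robot, y to its left, z up, the work surface at z = 0. Lengths are in mm, angles in rad, forces in N, time in s.
With the tool pointing down it reaches from about 275 to 750 mm from the base axis. Payload 10.2 kg.
Tool frame: the origin (TCP) lies midway between the tips of the shut fingers; the grasp point (between the pads) lies 19 mm behind it (ctrl.tcp_to_grasp is the z of the grasp point in the tool frame, in mm); z points along the fingers, y is the direction in which the jaws open and shut (so a half turn about z gives the same grasp; the last joint's range is limited). The gripper opens to 85 mm and grips with 20 to 120 N. Pads are 22 mm wide; open, the fingers measure 114 mm over their backs; the gripper's body (76 mm by 85 mm) begins 54 mm behind the grasp point. The pads swing forward as they close: fully open they stand 13 mm farther back than shut.
Start: joints at [-1.37, 0.313, 1.498, -0, 1.331, -0.223], TCP at [215.883, -478.566, 231.294] pointing down, gripper open.
Joint ranges: [-2.94, 2.94], [-0.97, 2.17], [0.19, 2.56], [-1.23, 4.37], [0.02, 3.11], [-2.88, 2.88]. Speed limits (rad/s): [2.39, 2.39, 3.01, 3.14, 3.14, 3.14].

## Interface

Orientations are given as a unit quaternion [w, x, y, z].
In Python, from rig import sensors, capture, order, ctrl gives the robot as it stands. The module is installed in compiled form; this text tells all that it offers.
- The arm moves only by the tool play_rows, never from a script. Its argument "deltas" is a list of rows, each a list of 7 numbers: the shift along the world's x, y, z in units of 40 mm (1.0 is 40 mm), then the turn, a rotation vector about the world's x, y, z in units of 6 degrees (1.0 is 6 degrees), then the opening, from -1 (shut) to 1 (fully open). A call has 1 to 8 rows; each row shifts and turns the commanded pose from where the row before left it; what a row does not reach is not made up. A row lasts 1/12 s, in which the tool goes at most 41.7 mm and 7.16 degrees, less where a joint would pass 70% of its speed; a pose out of reach is approached as far as the arm can. A call is refused whole if a number of a shift passes 1 or a number of a turn 1, either way. A call with a gripper value outside its range is refused whole. The fingers move at their own pace and stop on an object; "squeeze" is the grip in N (left out, the last holds). Time passes only in rows, so rows that do not move let the fingers close. It gives the time, the measured TCP pose, the force and the opening at its end, in the units of the state.
- sensors.sense(): the state, without advancing time (a new reading comes with each control period).
- capture(name): name is "scene" or "top" or "wrist"; returns a dict with "pixels" (480x640x3 uint8, red, green, blue), "z_map" (480x640 float32, mm along the optical axis (not along the pixel's ray), 0 where there is no reading), "fx", "fy", "cx", "cy" (pixels), "eye" and "rotation" of the camera in the world; the wrist camera has in their place "tool_from_camera" (4x4, takes a point from camera to tool coordinates, whose origin is the TCP and whose axes are the flange's). Camera axes: x right, y down, z forward; pixel columns grow to the right and rows downward; lengths in mm; the calibration is good to about 2 mm. A picture is of the moment at which its call begins: read the wrist's pose just before it.
- order.finish_job(): hands the job in, once; it reports no verdict.
The state is a dict: "time_s": time; "joints": joint angles; "dq": joint speeds; "tau": joint torques, N m; "eef_pos": TCP position; "ee_rot": TCP orientation; "force": force on the tool from outside, world axes, zero at the start; "wrist_torque": the same for the moment, N m; "grip_width": opening from 0.0 (shut) to 1.0 (fully open).
Only numpy, scipy, OpenCV 4.12 (cv2) and the standard library are available. Lean on these libraries where they do the work, as an engineer would, in place of code of your own. Each camera call takes 0.05 s, during which the arm holds its last target. There are 200 camera calls.

## Working session

There is one attempt and no reset: what is moved stays moved. The work goes in short steps, Python scripts to look and compute and a tool call to move; the robot and the scene stay as the last step left them, time stands still between calls to the robot, and variables do not carry over. Pictures are saved under pics/ and viewed, about 8 in all and at most 12, crops included, and the job is handed in when it is done.

Besides the shell and the picture viewer there is one more tool, called as name(argument=value, ...) on one line, values as JSON. play_rows: Moves the arm, as the interface text tells. Its arguments: {"type":"object","properties":{"deltas":{"type":"array","items":{"type":"array","items":{"type":"number"}}},"squeeze":{"type":"number"}},"required":["deltas"]}

```bash
mkdir -p pics; cat > h.py <<'E'
import numpy as np, cv2
from rig import sensors, capture, order, ctrl
from scipy.spatial.transform import Rotation as R
def cloud(c, s=None):
    v,u=np.mgrid[0:480,0:640]; z=c["z_map"].astype(float)
    p=np.stack([(u-c["cx"])/c["fx"]*z,(v-c["cy"])/c["fy"]*z,z],-1)
    if "eye" in c: return p@np.array(c["rotation"]).T+np.array(c["eye"])
    T=np.array(c["tool_from_camera"]); p=p@T[:3,:3].T+T[:3,3]
    q=s["ee_rot"]; return p@R.from_quat([q[1],q[2],q[3],q[0]]).as_matrix().T+np.array(s["eef_pos"])
E
python3 - <<'E'
from h import *
s=sensors.sense(); print(s, ctrl.tcp_to_grasp)
for n in ["scene","top"]:
    c=capture(n); cv2.imwrite(f"pics/{n}0.png",c["pixels"][:,:,::-1]); P=cloud(c); np.save(n+"P.npy",P); np.save(n+"I.npy",c["pixels"]); print(n,c["eye"],np.array(c["rotation"]).round(2).tolist(),c["fx"],(c["z_map"]==0).mean())
E
```

```text
{'time_s': 0.0, 'joints': array([-1.37042578e+00,  3.13442853e-01,  1.49842846e+00,  2.13244091e-05,
        1.33102097e+00, -2.23424994e-01]), 'dq': array([-9.13250588e-04, -1.02883927e-03, -2.48325416e-04, -6.97368363e-06,
        4.75864839e-04, -5.01865483e-04]), 'tau': array([-7.28671966e-04, -4.12259960e+01, -2.59746820e+01, -1.93790734e-04,
        4.05841667e-03,  1.30017384e-05]), 'eef_pos': array([ 215.8214092 , -478.30463658,  230.74198776]), 'ee_rot': array([-6.49652045e-04,  9.77633872e-01,  2.10313077e-01,  1.78452285e-05]), 'force': array([ 0.32679424, -0.37625979,  0.24884192]), 'wrist_torque': array([-0.0107217 , -0.0346002 , -0.03615037]), 'grip_width': 1.0018458301519717} -18.700000000000003Traceback (most recent call last):
  File "<stdin>", line 4, in <module>
  File "h.py", line 7, in cloud
    if "eye" in c: return p@np.array(c["rotation"]).T+np.array(c["eye"])
                          ~^~~~~~~~~~~~~~~~~~~~~~~~~~
ValueError: matmul: Input operand 1 has a mismatch in its core dimension 0, with gufunc signature (n?,k),(k,m?)->(n?,m?) (size 4 is different from 3)
```

Rotation is a quaternion.

```bash
sed -i 's/if "eye" in c: .*/if "eye" in c:\n        q=c["rotation"]; return p@R.from_quat([q[1],q[2],q[3],q[0]]).as_matrix().T+np.array(c["eye"])/' h.py
python3 - <<'E'
from h import *
for n in ["scene","top"]:
    c=capture(n); cv2.imwrite(f"pics/{n}0.png",c["pixels"][:,:,::-1]); P=cloud(c); np.save(n+"P.npy",P); np.save(n+"I.npy",c["pixels"]); print(n,c["eye"],c["rotation"],c["fx"],(c["z_map"]==0).mean(),np.median(P[...,2]))
E
```

```text
scene [1123.80295623  396.96566951  872.3212642 ] [-0.16276817  0.4170247   0.82506196 -0.34477482] 520.5502324935081 0.003880208333333333 0.740470790982954
top [ 394.26564621  -59.17628876 1205.6152419 ] [ 0.03945274 -0.69992019  0.71194875 -0.0410388 ] 521.2407553681529 0.004020182291666666 2.1644738457320045
```

View pics/top0.png

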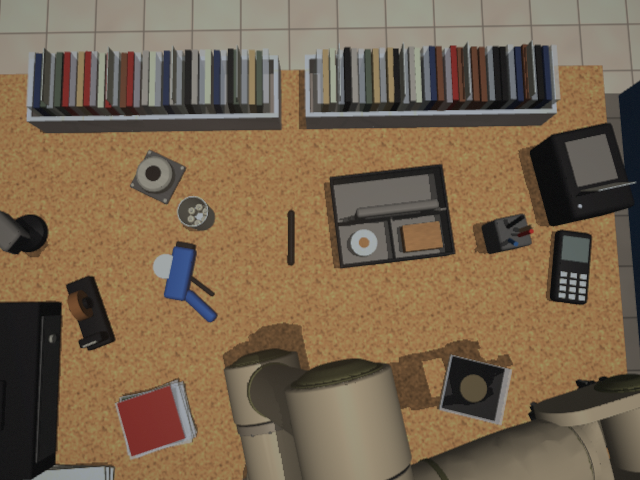

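View pics/scene0.png

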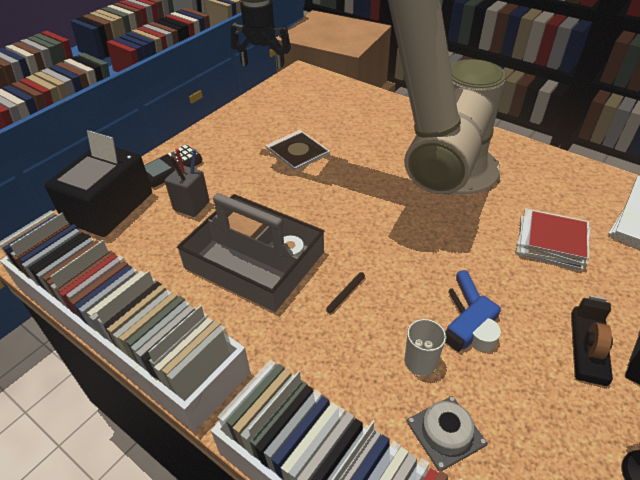

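The top view (up is +x, left is +y) shows the cup at (193,212). The caddy is at (390,215) with its long tray on the +x side and the grip along y. The marker is at (291,237), the price gun at (185,280) and the detacher at (157,175). The scene view shows the same layout. Next I'll measure the cup and caddy.

```bash
python3 - <<'E'
from h import *
for n in ["top","scene"]:
    P=np.load(n+"P.npy"); c=P.reshape(-1,3)
    a=P[212,193] if n=="top" else P[345,425]
    if n=="top": c0=a[:2]
    m=(np.hypot(*(c[:,:2]-c0).T)<60)&(c[:,2]>84)&(c[:,2]<96)
    q=c[m]
    # circle fit
    A=np.c_[2*q[:,:2],np.ones(len(q))]; x=np.linalg.lstsq(A,(q[:,:2]**2).sum(1),rcond=None)[0]
    print(n,"cup",c0,len(q),x[:2],np.sqrt(x[2]+x[0]**2+x[1]**2),cv2.minEnclosingCircle(q[:,:2].astype(np.float32)))
    if n=="top": k=P[215,390][:2]
    d=np.hypot(*(c[:,:2]-k).T)<190
    for lo,hi,nm in [(152,168,"grip"),(62,76,"walls")]:
        q=c[d&(c[:,2]>lo)&(c[:,2]<hi)]
        q=q[np.abs(q[:,1]-k[1])<140]
        r=cv2.minAreaRect(q[:,:2].astype(np.float32)); print(n,nm,k,len(q),r,np.median(q[:,2]),q.mean(0))
P=np.load("topP.npy")
for nm,u,v in [("marker",291,237),("det",157,175),("gun",180,270),("gunL",165,265),("gunT",185,243),("pen",506,233),("books",152,125)]: print(nm,P[v,u].round())
E
```

```text
top cup [394.26564621 -59.17628876] 0 [0. 0.] 0.0 ((0.0, 0.0), 0.0)
top grip [ 576.52607879 -215.17645211] 806 ((577.8109741210938, -218.5928497314453), (20.76230239868164, 168.80723571777344), 5.913358688354492) 160.35180105452469 [ 577.06872608 -218.41179741  160.11853615]
top walls [ 576.52607879 -215.17645211] 1472 ((578.3961791992188, -219.48452758789062), (204.79164123535156, 254.77212524414062), 5.787756443023682) 70.36180299276111 [ 578.18912517 -221.1969575    70.17254487]
scene cup [394.26564621 -59.17628876] 0 [0. 0.] 0.0 ((0.0, 0.0), 0.0)
scene grip [ 576.52607879 -215.17645211] 638 ((579.2476806640625, -216.6504669189453), (21.6281795501709, 169.99916076660156), 6.249176979064941) 159.82487947480968 [ 581.39811023 -213.12467691  159.09630528]
scene walls [ 576.52607879 -215.17645211] 1634 ((577.7789306640625, -218.40179443359375), (209.1702880859375, 256.0950927734375), 5.749410629272461) 69.47003207397057 [ 585.29530875 -207.37688239   68.90646832]
marker [538.   7.  14.]
det [683. 310.  38.]
gun [465. 254.  38.]
gunL [477. 289.  36.]
gunT [526. 245.  35.]
pen [ 529. -458.  100.]
books [799. 321.  45.]
```

```bash
python3 - <<'E'
from h import *
P=np.load("topP.npy"); I=np.load("topI.npy"); c=P.reshape(-1,3)
for v in range(195,232,6): print([tuple(P[v,u].round().astype(int)) for u in range(176,214,6)])
S=np.load("sceneP.npy").reshape(-1,3)
for nm,q in [("top",c),("scene",S)]:
    m=(abs(q[:,0]-600)<60)&(abs(q[:,1]-240)<60)&(q[:,2]>82)&(q[:,2]<98)
    q=q[m]
    A=np.c_[2*q[:,:2],np.ones(len(q))]; x=np.linalg.lstsq(A,(q[:,:2]**2).sum(1),rcond=None)[0]
    print(nm,len(q),x[:2],np.sqrt(x[2]+x[0]**2+x[1]**2),cv2.minEnclosingCircle(q[:,:2].astype(np.float32)),q[:,2].mean())
m=(c[:,0]>380)&(c[:,0]<560)&(c[:,1]>170)&(c[:,1]<320)&(c[:,2]>10); q=c[m]
print("gun",q.min(0),q.max(0)); 
for y in range(180,320,20):
    w=q[abs(q[:,1]-y)<10]; print(y,len(w),w[:,0].min() if len(w) else 0,w[:,0].max() if len(w) else 0, w[:,2].max() if len(w) else 0)
E
```

```text
[(np.int64(643), np.int64(275), np.int64(4)), (np.int64(644), np.int64(263), np.int64(-1)), (np.int64(644), np.int64(249), np.int64(-4)), (np.int64(643), np.int64(234), np.int64(1)), (np.int64(643), np.int64(221), np.int64(-2)), (np.int64(643), np.int64(206), np.int64(-1)), (np.int64(643), np.int64(192), np.int64(-1))]
[(np.int64(629), np.int64(275), np.int64(3)), (np.int64(612), np.int64(238), np.int64(90)), (np.int64(616), np.int64(231), np.int64(66)), (np.int64(620), np.int64(223), np.int64(44)), (np.int64(620), np.int64(209), np.int64(47)), (np.int64(628), np.int64(205), np.int64(2)), (np.int64(628), np.int64(192), np.int64(-1))]
[(np.int64(615), np.int64(276), np.int64(1)), (np.int64(602), np.int64(242), np.int64(74)), (np.int64(609), np.int64(240), np.int64(32)), (np.int64(614), np.int64(233), np.int64(2)), (np.int64(607), np.int64(211), np.int64(40)), (np.int64(614), np.int64(205), np.int64(4)), (np.int64(614), np.int64(192), np.int64(-2))]
[(np.int64(601), np.int64(275), np.int64(2)), (np.int64(591), np.int64(246), np.int64(61)), (np.int64(598), np.int64(244), np.int64(14)), 
[... 1232 characters left out ...]
689941406), 34.32010269165039) 88.12089969113195
scene 323 [590.78959937 216.56054566] 32.405830673119745 ((590.75732421875, 215.67800903320312), 35.03474426269531) 87.8426544917689
gun [380.00154748 182.14089941  10.13577612] [559.96013842 316.15366278  91.55035087]
180 18 408.5387082739769 419.915016310689 25.085524761040233
200 120 381.6003818541547 559.960138423028 91.5503508672382
220 280 380.0015474805488 559.7696806461937 91.04622242803384
240 564 384.6184795227131 529.2532314645355 41.88412277408338
260 519 398.4234546335261 531.7528597200477 41.88679720387063
280 384 403.1933728383632 515.6635244179931 42.18538592595132
300 201 408.05852448329864 502.4720867243922 40.661533202619694
```

play_rows(deltas=[[0.3,0.95,0.3,0,-0.5,0,1],[0.4,0.95,0.3,0,-0.5,0,1],[0.4,0.95,0.2,0,-0.5,0,1],[0.4,0.95,0.2,0,-0.5,0,1],[0.4,0.95,0.1,0,-0.5,0,1],[0.4,0.95,0.1,0,-0.5,0,1],[0.4,0.95,0,0,-0.5,0,1],[0.4,0.95,0,0,-0.5,0,1]])

```text
time_s: 0.82
eef_pos: [339.4, -174.6, 278.9]
ee_rot: [0.044, 0.956, 0.205, 0.205]
force: [0.6, -0.4, 0.4]
grip_width: 1.001
```

```bash
cat >> h.py <<'E'
import json,os
def log():
    s=sensors.sense(); d=json.load(open("log.json")) if os.path.exists("log.json") else []
    d.append([list(s["joints"]),list(s["eef_pos"]),list(s["ee_rot"])]); json.dump(d,open("log.json","w")); return s
E
python3 -c "
from h import *
s=log(); print(s['joints'].round(3),s['eef_pos'],s['ee_rot'].round(3))
q=s['ee_rot'];print(R.from_quat([q[1],q[2],q[3],q[0]]).as_matrix().round(3))"
```

```text
[-1.048 -0.264  2.024  0.392  1.189 -0.012] [ 339.41282231 -174.57800965  278.94323433] [0.044 0.956 0.205 0.205]
[[ 0.832  0.374  0.409]
 [ 0.41  -0.912 -0.   ]
 [ 0.373  0.168 -0.912]]
```

play_rows(deltas=[[0.1,0.9,0.2,0.3,-0.5,0.6,1],[0.1,0.9,0.2,0.3,-0.5,0.6,1],[0.1,0.8,0.2,0.3,-0.5,0.6,1],[0.1,0.8,0.2,0.3,-0.5,0.6,1],[0.1,0.8,0.1,0.3,-0.5,0.6,1],[0.1,0.5,0,0.3,-0.5,0.6,1]])

```text
time_s: 1.32
eef_pos: [363.0, 14.0, 315.7]
ee_rot: [-0.053, 0.856, 0.353, 0.374]
force: [-0.1, -0.2, -0.2]
grip_width: 1.004
```

```bash
cat >> h.py <<'E'
from scipy.optimize import least_squares
def rot(q): return R.from_quat([q[1],q[2],q[3],q[0]]).as_matrix()
def E(a,t): return R.from_euler(a,t).as_matrix()
def fk(j,p):
    d,h,L1,L2,L6=p[:5]
    A=E('z',j[0]); B=A@E('y',j[1]); C=A@E('y',j[1]+j[2]); D=C@E('z',j[3])@E('y',j[4]); T=D@E('z',j[5]+np.pi/2)
    return A@[0,d,h]+B@[0,0,L1]+C@[0,0,L2]+D@[0,0,L6],T
E
cat > fit.py <<'E'
from h import *
log(); d=json.load(open("log.json"))
d.append([[-1.37042578e+00,  3.13442853e-01,  1.49842846e+00,  2.13244091e-05,1.33102097e+00, -2.23424994e-01],[ 215.8214092 , -478.30463658,  230.74198776],[-6.49652045e-04,  9.77633872e-01,  2.10313077e-01,  1.78452285e-05]])
f=lambda p: np.concatenate([fk(j,p)[0]-np.array(x) for j,x,q in d])
r=least_squares(f,[116,200,400,400,250]); print(r.x,abs(r.fun).max()); np.save("kin.npy",r.x)
for j,x,q in d: print(np.round(j,3),np.round(x),abs(fk(j,r.x)[1]-rot(q)).max())
E
python3 fit.py
```

```text
[116.43275672 165.74886166 433.99895229 389.33930949 254.91954411] 0.4575522146942319
[-1.048 -0.264  2.024  0.392  1.189 -0.012] [ 339. -175.  279.] 4.440892098500626e-16
[-0.9   -0.468  2.181  0.784  1.373 -0.251] [363.  14. 316.] 5.551115123125783e-16
[-1.37   0.313  1.498  0.     1.331 -0.223] [ 216. -478.  231.] 3.6610381393131775e-09
```

```bash
cat > ik.py <<'E'
from h import *
p=np.load("kin.npy")
lo=np.array([-2.94,-.97,.19,-1.23,.02,-2.88]); hi=np.array([2.94,2.17,2.56,4.37,3.11,2.88])
def ik(x,T,seed):
    f=lambda j:(lambda P,Q: np.r_[(P-x)/100,(R.from_matrix(Q.T@T)).as_rotvec()])(*fk(j,p))
    r=least_squares(f,np.clip(seed,lo+.01,hi-.01),bounds=(lo,hi)); return r.x,np.linalg.norm(r.fun)
def tool(yaw,e,sgn):
    ps=np.radians(yaw);e=np.radians(e)
    t=np.array([np.cos(e)*np.cos(ps),np.cos(e)*np.sin(ps),-np.sin(e)]); y=sgn*np.array([-np.sin(ps),np.cos(ps),0])
    return np.c_[np.cross(y,t),y,t]
G=26
E
cat > plan.py <<'E'
from ik import *
cup=np.array([590.5,215.5,0])
s=np.array(sensors.sense()["joints"])
for sg in (1,-1):
  for e in (12,):
   for yg in (50,):
    for yp in (-37,-20,0):
      out=[];seed=s;rng=np.random.default_rng(0)
      T=tool(yg,e,sg); U=E('z',np.radians(yp-yg))@T
      wp=[("pre",cup+[0,0,54]-120*T[:,2]+[0,0,0],T),("grasp",cup+[0,0,54],T),("lift",cup+[0,0,240],T),("over",np.array([620,-120,260]),U)]
      for a in (30,60,90,110,125): wp.append((f"tilt{a}",np.array([627,-150,200.]),E('x',np.radians(a))@U))
      print("sg",sg,"yp",yp)
      for n,g,T_ in wp:
        best=min((ik(g+G*T_[:,2],T_,sd) for sd in [seed]+[rng.uniform(lo,hi) for _ in range(0 if n!="pre" else 25)]),key=lambda r:(r[1]>1e-3,np.abs(r[0]-seed).max()))
        print(n,best[0].round(2),round(best[1],4)); seed=best[0]
E
python3 plan.py
```

```text
sg 1 yp -37
pre [-0.44  0.67  2.25  1.78  1.31  1.79] 0.0
grasp [-0.16  0.79  2.02  2.02  1.21  1.87] 0.0
lift [-0.16  0.39  1.99  1.82  1.05  2.33] 0.0
over [-0.23  0.34  1.99  3.84  0.65  1.07] 0.0
tilt30 [-0.39  0.35  1.96  3.46  0.26  1.78] 0.0
tilt60 [-0.42  0.34  1.94  2.72  0.12  2.88] 0.1938
tilt90 [-0.39  0.33  1.9   3.16  0.02  2.88] 0.5214
tilt110 [-0.37  0.33  1.9   3.46  0.02  2.88] 0.7266
tilt125 [-0.36  0.32  1.9   3.7   0.02  2.88] 0.8711
sg 1 yp -20
pre [-0.44  0.67  2.25  1.78  1.31  1.79] 0.0
grasp [-0.16  0.79  2.02  2.02  1.21  1.87] 0.0
lift [-0.16  0.39  1.99  1.82  1.05  2.33] 0.0
over [-0.39  0.28  2.08  3.06  0.58  1.63] 0.0
tilt30 [-0.53  0.37  2.05  2.53  0.56  2.51] 0.0
tilt60 [-0.53  0.39  2.07  2.55  0.64  2.88] 0.2187
tilt90 [-0.39  0.36  2.01  3.08  0.38  2.88] 0.5783
tilt110 [-0.37  0.32  1.88  3.51  0.02  2.88] 0.7423
tilt125 [-0.37  0.32  1.88  3.77  0.02  2.88] 0.8374
sg 1 yp 0
pre [-0.44  0.67  2.25  1.78  1.31  1.79] 0.0
grasp [-0.16  0.79  2.02  2.02  1.21  1.87] 0.0
lift [-0.16  0.39  1.99  1.82  1.05  2.33] 0.0
over [-0.58  0.28  2.07  2.25  
[... 916 characters left out ...]
51] 0.0
tilt30 [-0.53  0.37  2.05  2.53  0.56 -0.63] 0.0
tilt60 [-0.62  0.37  2.    2.02  0.65  0.27] 0.0
tilt90 [-0.7   0.43  1.96  1.82  0.88  0.86] 0.0
tilt110 [-0.74  0.48  1.94  1.8   1.06  1.14] 0.0
tilt125 [-0.76  0.53  1.94  1.82  1.18  1.33] 0.0
sg -1 yp 0
pre [-0.44  0.67  2.25  1.78  1.31 -1.35] 0.0
grasp [-0.16  0.79  2.02  2.02  1.21 -1.27] 0.0
lift [-0.16  0.39  1.99  1.82  1.05 -0.81] 0.0
over [-0.58  0.28  2.07  2.25  0.76 -0.97] 0.0
tilt30 [-0.68  0.46  2.05  2.15  0.98 -0.51] 0.0
tilt60 [-0.71  0.51  2.03  2.11  1.12 -0.  ] 0.0
tilt90 [-0.72  0.56  2.03  2.14  1.25  0.45] 0.0
tilt110 [-0.71  0.6   2.04  2.2   1.34  0.75] 0.0
tilt125 [-0.7   0.62  2.05  2.25  1.39  0.97] 0.0
```

```bash
cat >> ik.py <<'E'
def go(g,T,name=""):
    s=sensors.sense(); j0=s["joints"]; x=g+G*T[:,2]; d=(x-s["eef_pos"])/40; r=R.from_matrix(T@rot(s["ee_rot"]).T).as_rotvec()*180/np.pi/6
    print(name,"shift",d.round(2),"turn",r.round(2),"rows>=",np.ceil(max(np.linalg.norm(d),np.linalg.norm(r)/1.15,)))
    Q0=rot(s["ee_rot"]); x0=s["eef_pos"]; j=j0; J=[j0]
    for k in np.linspace(.125,1,8):
        j,e=ik(x0+k*d*40,R.from_rotvec(k*r*6*np.pi/180).as_matrix()@Q0,j); J.append(j)
        if e>1e-2: print("IK fail",k,e,j)
    J=np.array(J); print("  end",j.round(2),"min j5",J[:,4].min().round(2),"maxstep/8",abs(np.diff(J,axis=0)).max(0).round(2))
E
python3 - <<'E'
from ik import *
cup=np.array([590.5,215.5,0]); T=tool(50,12,-1)
go(cup+[0,0,54]-130*T[:,2]+[0,0,120],T,"pre")
E
```

```text
pre shift [ 4.05  3.09 -3.  ] turn [ 5.24 -2.89  1.98] rows>= 6.0
  end [-0.47  0.33  2.24  1.65  1.27 -0.99] min j5 1.17 maxstep/8 [0.06 0.12 0.04 0.12 0.07 0.12]
```

play_rows(deltas=[[0.5,0.39,-0.37,0.65,-0.36,0.25,1],[0.5,0.39,-0.38,0.65,-0.36,0.25,1],[0.5,0.39,-0.37,0.65,-0.36,0.25,1],[0.5,0.39,-0.38,0.66,-0.36,0.25,1],[0.5,0.38,-0.37,0.66,-0.36,0.25,1],[0.5,0.38,-0.38,0.66,-0.36,0.25,1],[0.5,0.38,-0.37,0.66,-0.36,0.24,1],[0.55,0.39,-0.38,0.65,-0.37,0.24,1]])

```text
time_s: 1.98
eef_pos: [526.0, 135.8, 193.6]
ee_rot: [-0.267, 0.705, 0.326, 0.57]
force: [-0.2, -1.7, 2.3]
grip_width: 1.001
```

```bash
python3 - <<'E'
from ik import *
s=sensors.sense(); c=capture("wrist"); P=cloud(c,s); cv2.imwrite("pics/w1.png",c["pixels"][:,:,::-1])
q=P.reshape(-1,3); q=q[(abs(q[:,0]-590)<60)&(abs(q[:,1]-216)<60)&(q[:,2]>80)&(q[:,2]<97)&(c["z_map"].reshape(-1)>0)]
print(len(q))
if len(q)>10: print(cv2.minEnclosingCircle(q[:,:2].astype(np.float32)))
cup=np.array([590.5,215.5,0]); T=tool(50,12,-1)
go(cup+[0,0,54]-120*T[:,2],T,"low"); go(cup+[0,0,54],T,"grasp")
E
```

```text
1779
((588.2218017578125, 216.97744750976562), 34.496158599853516)
low shift [ 0.1  0.2 -2.8] turn [-0.13 -0.16  0.  ] rows>= 3.0
  end [-0.44  0.67  2.25  1.78  1.31 -1.35] min j5 1.27 maxstep/8 [0.   0.04 0.07 0.02 0.01 0.05]
grasp shift [ 1.99  2.45 -3.42] turn [-0.13 -0.16  0.  ] rows>= 5.0
  end [-0.16  0.79  2.02  2.02  1.21 -1.27] min j5 1.21 maxstep/8 [0.04 0.06 0.05 0.05 0.02 0.04]
```

View pics/w1.png

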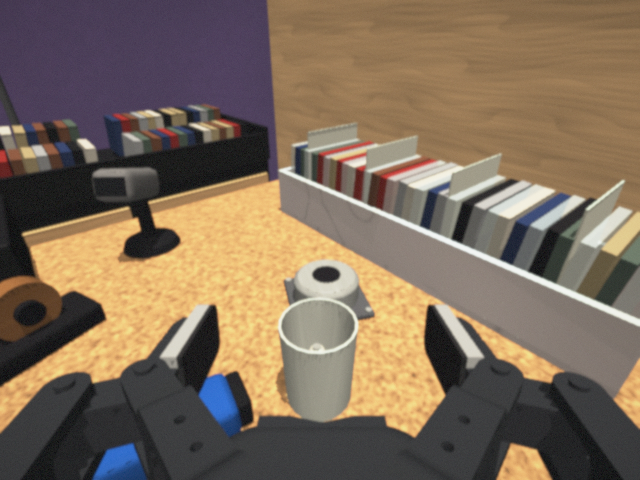

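The wrist view shows the cup centred between the open fingers at (318,355). The gun is clear, below and left. I'll descend and move in.

play_rows(deltas=[[0.02,0.05,-0.7,-0.03,-0.04,0,1],[0.02,0.05,-0.7,-0.03,-0.04,0,1],[0.02,0.05,-0.7,-0.03,-0.04,0,1],[0.02,0.05,-0.7,-0.04,-0.04,0,1],[0.3,0.35,-0.1,0,0,0,1],[0.3,0.35,-0.1,0,0,0,1],[0.3,0.38,-0.1,0,0,0,1]])

```text
time_s: 2.62
eef_pos: [564.9, 186.8, 69.9]
ee_rot: [-0.259, 0.704, 0.333, 0.572]
force: [-0.2, -1.1, 0.8]
grip_width: 0.998
```

```bash
python3 - <<'E'
from ik import *
s=sensors.sense(); c=capture("wrist"); P=cloud(c,s); cv2.imwrite("pics/w2.png",c["pixels"][:,:,::-1])
q=P.reshape(-1,3); q=q[(abs(q[:,0]-590)<60)&(abs(q[:,1]-216)<60)&(q[:,2]>80)&(q[:,2]<97)&(c["z_map"].reshape(-1)>0)]
print(len(q),cv2.minEnclosingCircle(q[:,:2].astype(np.float32)) if len(q) else 0)
T=tool(50,12,-1); go(np.array([589.7,216,54.]),T,"grasp")
E
```

```text
5035 ((588.4554443359375, 217.02369689941406), 34.57558059692383)
grasp shift [ 1.01  1.16 -0.53] turn [ 0.13  0.11 -0.  ] rows>= 2.0
  end [-0.16  0.79  2.03  2.02  1.21 -1.27] min j5 1.21 maxstep/8 [0.02 0.06 0.08 0.02 0.01 0.01]
```

View pics/w2.png

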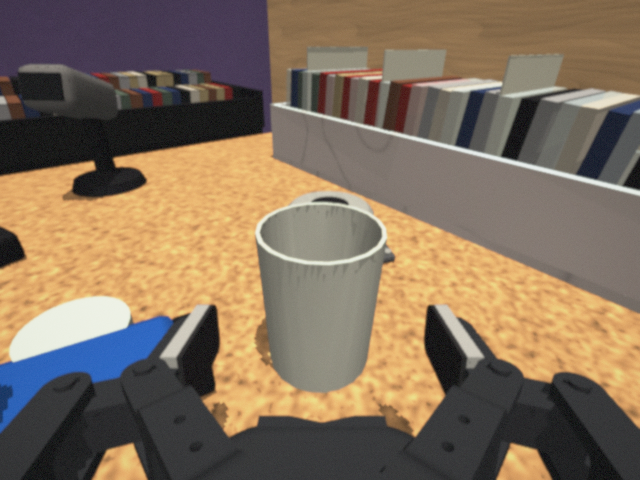

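play_rows(deltas=[[0.33,0.38,-0.15,0.04,0.03,0,1],[0.33,0.38,-0.14,0.04,0.03,0,1],[0.33,0.4,-0.14,0.05,0.04,0,1],[0,0,0,0,0,0,1]])

```text
time_s: 3.0
eef_pos: [604.8, 235.1, 53.1]
ee_rot: [-0.266, 0.704, 0.329, 0.571]
force: [-0.5, 0.5, -0.8]
grip_width: 1.001
```

play_rows(deltas=[[0,0,0,0,0,0,-1],[0,0,0,0,0,0,-1],[0,0,0,0,0,0,-1],[0,0,0,0,0,0,-1],[0,0,0,0,0,0,-1],[0,0,0,0,0,0,-1]], squeeze=35)

```text
time_s: 3.5
eef_pos: [603.9, 232.5, 53.6]
ee_rot: [-0.265, 0.704, 0.328, 0.571]
force: [-0.7, 0.2, 0.6]
grip_width: 0.747
```

play_rows(deltas=[[0,0,0.15,0,0,0,-1],[0,0,0.3,0,0,0,-1],[0,0,0.5,0,0,0,-1],[0,0,0.7,0,0,0,-1],[0,0,0.8,0,0,0,-1],[0,0,0.8,0,0,0,-1],[0,0,0.7,0,0,0,-1],[0,0,0.5,0,0,0,-1]])

```text
time_s: 4.17
eef_pos: [603.8, 232.8, 234.7]
ee_rot: [-0.265, 0.704, 0.328, 0.572]
force: [0.1, 0.4, -1.4]
grip_width: 0.75
```

```bash
python3 - <<'E'
from ik import *
s=sensors.sense(); print(s["grip_width"],s["force"])
c=capture("scene"); cv2.imwrite("pics/s2.png",c["pixels"][:,:,::-1]); w=capture("wrist")
P=cloud(w,s).reshape(-1,3); q=P[(w["z_map"].reshape(-1)>0)&(np.linalg.norm(P[:,:2]-[589,216],axis=1)<50)&(P[:,2]>100)]
print("top z",np.percentile(q[:,2],[1,50,95,99]))
cv2.imwrite("pics/both.png",np.hstack([cv2.resize(w["pixels"],(400,300)),cv2.resize(c["pixels"],(400,300))])[:,:,::-1])
# plan: carry and pour
from ik import ik
T=tool(50,12,-1)
for yp in (-20,-30,-37):
  U=E('z',np.radians(yp-50))@T
  print(yp)
  go(np.array([610,-120,290.]),U,"over upright"); go(np.array([610,-120,290.]),E('x',np.radians(60))@U,"over tilt60")
  D=E('x',np.radians(120))@U; print("t'",D[:,2].round(2),"x",D[:,0].round(2),"y",D[:,1].round(2))
  # hand box lowest above bar
  pts=np.array([[a,b,-d] for a in(-43,43) for b in(-43,43) for d in range(54,200,5)]) @ D.T
  m=(pts[:,0]<-25)&(pts[:,0]>-70); print("low extent rel cup over grip x",pts[m,2].min())
E
```

```text
0.7496479463345253 [ 0.10022549  0.40468934 -1.38362811]
top z [219.1777815  254.26667391 271.29282441 271.99728149]
-20
over upright shift [ 0.74 -9.04  1.23] turn [  0.05   0.06 -11.65] rows>= 11.0
  end [-0.4   0.21  2.07  3.03  0.5  -1.49] min j5 0.5 maxstep/8 [0.05 0.1  0.12 0.27 0.08 0.2 ]
over tilt60 shift [ 0.74 -8.81  1.11] turn [  8.73   6.13 -10.49] rows>= 14.0
  end [-0.58  0.18  1.97  1.74  0.55  0.63] min j5 0.55 maxstep/8 [0.07 0.08 0.11 0.16 0.11 0.32]
t' [ 0.92  0.35 -0.19] x [ 0.2  -0.81 -0.55] y [-0.34  0.47 -0.81]
low extent rel cup over grip x -48.639984098480156
-30
over upright shift [ 0.69 -9.14  1.23] turn [  0.05   0.06 -13.32] rows>= 12.0
  end [-0.3   0.24  2.03  3.58  0.53 -1.91] min j5 0.52 maxstep/8 [0.05 0.11 0.13 0.35 0.09 0.27]
over tilt60 shift [ 0.69 -8.86  1.02] turn [  8.32   6.98 -11.98] rows>= 15.0
  end [-0.52  0.16  1.9   1.29  0.39  1.13] min j5 0.39 maxstep/8 [0.06 0.09 0.11 0.38 0.13 0.54]
t' [ 0.85  0.42 -0.32] x [ 0.18 -0.8  -0.58] y [-0.5   0.43 -0.75]
low extent rel cup over grip x -39.893292282753954
-37
over upright shift [ 0.65 -9.2   1.23] turn [  0.06   0.05 -14.49] rows>= 13.0
  end [-0.24  0.27  1.99  3.9   0.6  -2.15] min j5 0.55 maxstep/8 [0.04 0.12 0.13 0.38 0.1  0.29]
over tilt60 shift [ 0.65 -8.9   0.97] turn [  8.     7.58 -13.01] rows>= 15.0
  end [-0.48  0.17  1.84  0.82  0.37  1.65] min j5 0.35 maxstep/8 [0.06 0.1  0.12 0.55 0.14 0.7 ]
t' [ 0.78  0.47 -0.41] x [ 0.17 -0.78 -0.6 ] y [-0.6   0.4  -0.69]
low extent rel cup over grip x -33.514681765410536
```

View pics/both.png

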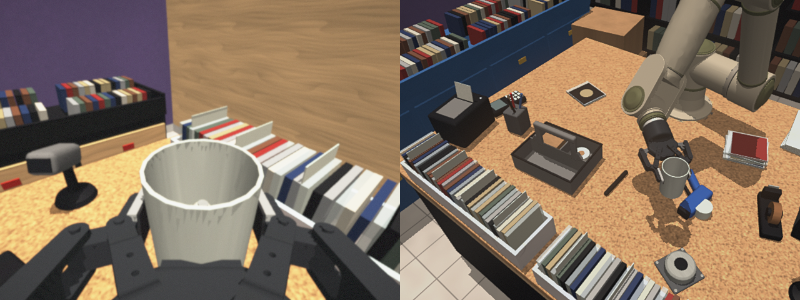

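The cup is held upright and lifted, with the gun undisturbed. I'll carry it to the caddy while tilting it to about 60°, which is not enough to spill the tags.

play_rows(deltas=[[0.02,-0.2,0.05,0.2,0.17,-0.29,-1],[0.04,-0.4,0.06,0.4,0.34,-0.57,-1],[0.04,-0.5,0.06,0.46,0.39,-0.67,-1],[0.04,-0.5,0.06,0.46,0.39,-0.67,-1],[0.04,-0.5,0.06,0.46,0.39,-0.67,-1],[0.04,-0.5,0.06,0.46,0.39,-0.67,-1],[0.04,-0.5,0.06,0.46,0.39,-0.67,-1],[0.04,-0.5,0.06,0.46,0.39,-0.67,-1]])

```text
time_s: 4.93
eef_pos: [615.3, 87.4, 248.1]
ee_rot: [-0.277, 0.784, -0.009, 0.556]
force: [0.2, -0.2, -2.2]
grip_width: 0.742
```

play_rows(deltas=[[0.04,-0.5,0.06,0.46,0.39,-0.67,-1],[0.04,-0.5,0.06,0.46,0.39,-0.67,-1],[0.04,-0.5,0.06,0.46,0.39,-0.67,-1],[0.04,-0.5,0.06,0.46,0.39,-0.67,-1],[0.04,-0.5,0.06,0.46,0.39,-0.67,-1],[0.04,-0.5,0.06,0.46,0.39,-0.67,-1],[0.04,-0.5,0.06,0.46,0.39,-0.67,-1],[0,0,0,0,0,0,-1]])

```text
time_s: 5.6
eef_pos: [627.3, -53.6, 266.8]
ee_rot: [-0.255, 0.771, -0.328, 0.483]
force: [-0.5, -0.6, -1.0]
grip_width: 0.747
```

```bash
python3 - <<'E'
from ik import *
s=sensors.sense(); print(s["grip_width"],s["force"],s["joints"].round(2))
T=tool(50,12,-1); U=E('z',np.radians(-80))@T
Q=rot(s["ee_rot"]); print("cup up now",(Q@T.T[:, :]@np.array([0,0,1])).round(2), "grasp", (s["eef_pos"]-G*Q[:,2]).round())
go(np.array([620,-125,225.]),E('x',np.radians(78))@U,"tilt78")
go(np.array([620,-125,213.]),E('x',np.radians(125))@U,"tilt125")
E
```

```text
0.7468134585067392 [-0.51759638 -0.55956238 -1.02780706] [-0.48  0.19  2.    1.82  0.53  0.36]
cup up now [ 0.12 -0.75  0.65] grasp [604. -56. 277.]
tilt78 shift [ 0.37 -1.72 -1.38] turn [ 4.61  1.72 -2.16] rows>= 5.0
  end [-0.6   0.3   1.93  1.53  0.59  1.08] min j5 0.53 maxstep/8 [0.01 0.02 0.02 0.04 0.01 0.09]
tilt125 shift [ 0.37 -1.49 -1.53] turn [12.38  2.59 -1.38] rows>= 12.0
  end [-0.73  0.47  1.89  1.61  1.13  1.56] min j5 0.53 maxstep/8 [0.04 0.05 0.02 0.1  0.08 0.22]
```

play_rows(deltas=[[0.05,-0.25,-0.2,0.66,0.25,-0.31,-1],[0.05,-0.25,-0.2,0.66,0.25,-0.31,-1],[0.05,-0.25,-0.2,0.66,0.25,-0.31,-1],[0.05,-0.25,-0.2,0.66,0.25,-0.31,-1],[0.05,-0.25,-0.2,0.66,0.25,-0.31,-1],[0.05,-0.25,-0.2,0.66,0.25,-0.31,-1],[0.05,-0.22,-0.2,0.65,0.25,-0.31,-1],[0,0,0,0,0,0,-1]])

```text
time_s: 6.27
eef_pos: [640.6, -120.7, 208.1]
ee_rot: [-0.346, 0.687, -0.538, 0.344]
force: [0.3, 0.0, -2.9]
grip_width: 0.748
```

```bash
python3 - <<'E'
from ik import *
s=sensors.sense(); print(s["grip_width"],s["force"],s["joints"].round(2))
T=tool(50,12,-1); U=E('z',np.radians(-80))@T
Q=rot(s["ee_rot"]); print("cup up now",(Q@T.T[:, :]@np.array([0,0,1])).round(2), "grasp", (s["eef_pos"]-G*Q[:,2]).round())
c=capture("scene"); cv2.imwrite("pics/s3.png",c["pixels"][100:340,120:440,::-1].repeat(2,0).repeat(2,1))
go(np.array([620,-125,213.]),E('x',np.radians(125))@U,"tilt125")
E
```

```text
0.7480776113800022 [ 0.25624523  0.00337038 -2.91683157] [-0.6   0.33  1.89  1.53  0.6   1.07]
cup up now [ 0.   -0.98  0.21] grasp [ 619. -123.  222.]
tilt125 shift [ 0.04  0.16 -0.08] turn [ 7.85  0.01 -0.06] rows>= 7.0
  end [-0.73  0.47  1.89  1.61  1.13  1.56] min j5 0.6 maxstep/8 [0.02 0.03 0.03 0.02 0.07 0.08]
```

View pics/s3.png

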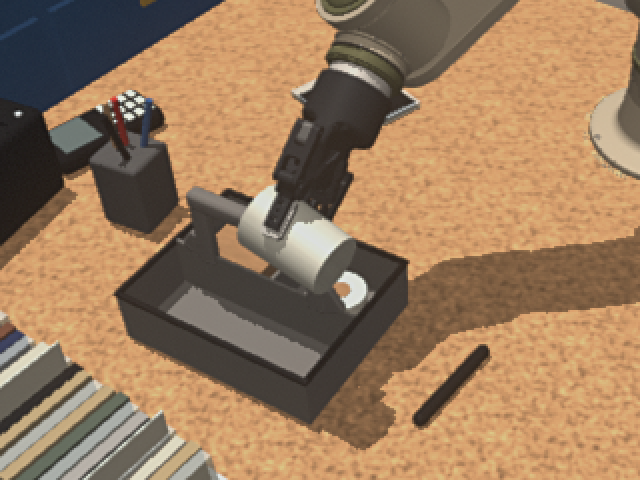

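The cup lies nearly flat over the +y end of the tray, mouth towards -y, with the hand clear above the grip. I'll pour.

play_rows(deltas=[[0,0.01,-0.01,0.5,0,0,-1],[0,0.01,-0.01,0.5,0,0,-1],[0,0.01,-0.01,0.5,0,0,-1],[0,0.01,-0.01,0.5,0,0,-1],[0,0.01,-0.01,0.5,0,0,-1],[0,0.01,-0.01,0.5,0,0,-1],[0,0.01,-0.01,0.5,0,0,-1],[0,0.01,-0.01,0.5,0,0,-1]])

```text
time_s: 6.98
eef_pos: [640.8, -115.5, 207.7]
ee_rot: [-0.482, 0.601, -0.596, 0.227]
force: [-0.4, 0.7, -1.6]
grip_width: 0.746
```

play_rows(deltas=[[0,0.01,-0.01,0.5,0,0,-1],[0,0.01,-0.01,0.5,0,0,-1],[0,0.01,-0.01,0.5,0,0,-1],[0,0.01,-0.01,0.5,0,0,-1],[0,0.01,0,0.5,0,0,-1],[0,0.01,0,0.5,0,0,-1],[0,0.01,0,0.5,0,0,-1],[0,0.01,0,0.5,0,0,-1]])

```text
time_s: 7.65
eef_pos: [640.9, -112.5, 206.4]
ee_rot: [0.597, -0.487, 0.63, -0.098]
force: [0.5, 0.7, -1.8]
grip_width: 0.745
```

play_rows(deltas=[[0,0,0,0.4,0,0,-1],[0,0,0,0.4,0,0,-1],[0,0,0,0,0,0,-1],[0,0,0,0,0,0,-1],[0,0,0,0,0,0,-1],[0,0,0,0,0,0,-1]])

```text
time_s: 8.15
eef_pos: [641.2, -113.4, 206.7]
ee_rot: [0.616, -0.462, 0.634, -0.072]
force: [-0.4, 0.6, -1.3]
grip_width: 0.746
```

```bash
python3 - <<'E'
from ik import *
s=sensors.sense(); print(s["grip_width"],s["force"],s["joints"].round(2))
c=capture("scene"); t=capture("top"); w=capture("wrist")
a=cv2.resize(c["pixels"][130:330,140:390],(500,400)); b=cv2.resize(t["pixels"][150:280,320:470],(300,260)); d=cv2.resize(w["pixels"],(300,225))
im=np.zeros((500,800,3),np.uint8); im[:400,:500]=a; im[:260,500:]=b; im[260:485,500:]=d; cv2.imwrite("pics/s4.png",im[:,:,::-1])
E
```

```text
0.7455051040685792 [-0.39066129  0.63909636 -1.32621445] [-0.75  0.53  1.84  1.63  1.19  1.62]
```

View pics/s4.png

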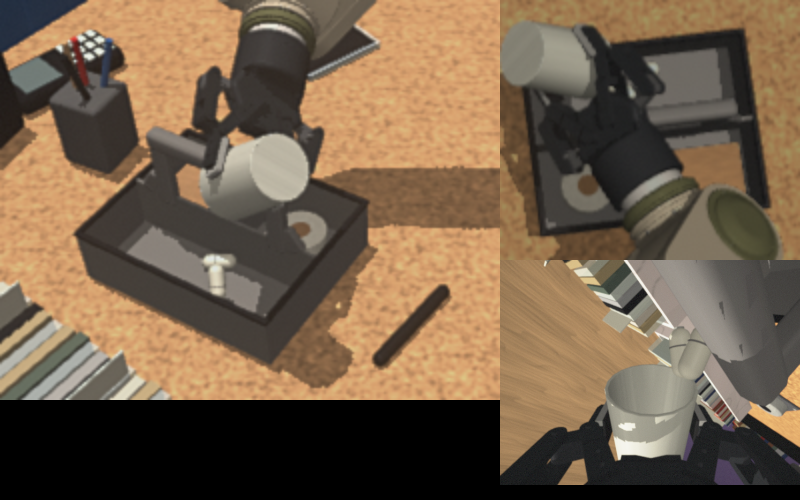

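Tags are in the tray, but I can't count them. I'll tilt a little more with a small shake, then count.

play_rows(deltas=[[0,0.02,0.02,0.9,0,0,-1],[0,0.02,0.02,0.9,0,0,-1],[0,0.15,0.1,0.5,0,0,-1],[0,-0.15,-0.1,0,0,0,-1],[0,0.15,0.1,0,0,0,-1],[0,-0.15,-0.1,0,0,0,-1],[0,0,0,0,0,0,-1],[0,0,0,0,0,0,-1]])

```text
time_s: 8.97
eef_pos: [641.2, -112.3, 208.1]
ee_rot: [0.667, -0.385, 0.638, 0.005]
force: [-0.1, -0.1, -0.3]
grip_width: 0.75
```

play_rows(deltas=[[0,0.1,0.5,-0.5,0,0,-1],[0,0.4,0.6,-0.9,0,0,-1],[0,0.8,0.3,-1,0,0,-1],[0,0.8,0.2,-1,0,0,-1],[0,0.8,0,-1,0,0,-1],[0,0.8,0,-1,0,0,-1],[0,0.5,0,-1,0,0,-1],[0,0.3,0,-0.5,0,0,-1]])

```text
time_s: 9.63
eef_pos: [640.5, 70.9, 273.4]
ee_rot: [-0.487, 0.598, -0.597, 0.222]
force: [-0.2, -0.2, -1.3]
grip_width: 0.746
```

```bash
python3 - <<'E'
from ik import *
s=sensors.sense(); Q=rot(s["ee_rot"]); T=tool(50,12,-1)
print(s["grip_width"],s["joints"].round(2),"up",(Q@T.T@[0,0,1]).round(2),"grasp",(s["eef_pos"]-G*Q[:,2]).round())
c=capture("scene"); t=capture("top"); w=capture("wrist")
a=cv2.resize(c["pixels"][170:330,160:360],(400,320)); b=cv2.resize(t["pixels"][155:275,320:470],(400,320)); d=cv2.resize(w["pixels"],(360,270))
im=np.zeros((590,800,3),np.uint8); im[:320,:400]=a; im[:320,400:]=b; im[320:,:360]=d; cv2.imwrite("pics/s5.png",im[:,:,::-1])
go(np.array([589.0,216.5,200]),T,"back")
E
```

```text
0.7460925684297167 [-0.3   0.22  1.92  1.62  0.59  1.55] up [ 0.01 -0.98 -0.22] grasp [618.  63. 285.]
back shift [-0.89  4.17 -1.95] turn [-13.96 -11.75   9.26] rows>= 18.0
  end [-0.16  0.46  2.02  1.88  1.08 -0.93] min j5 0.59 maxstep/8 [0.03 0.04 0.09 0.23 0.1  0.48]
```

View pics/s5.png

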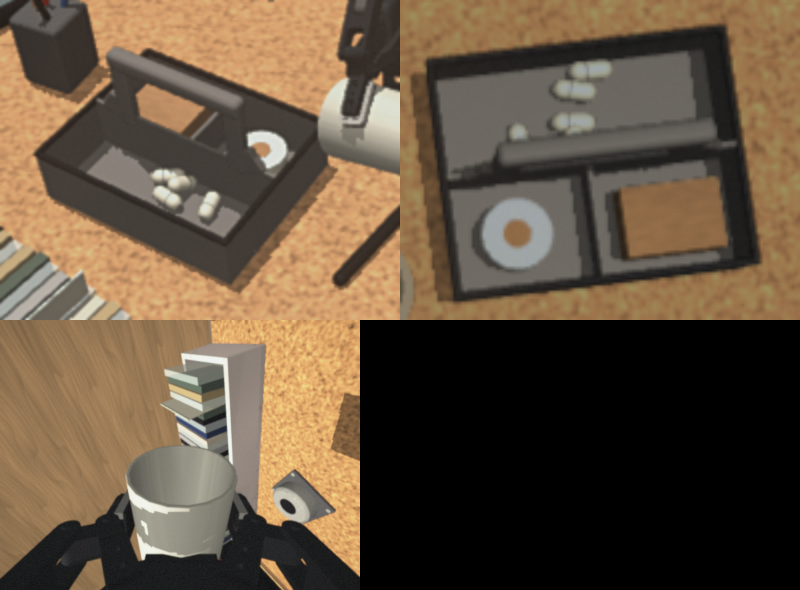

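The top view shows 4 tags in the tray, and the scene view shows a cluster with others next to the wall under the grip. I'll take the cup back upright and recount, looking into it as well.

play_rows(deltas=[[-0.04,0.17,-0.08,-0.58,-0.49,0.39,-1],[-0.04,0.17,-0.08,-0.58,-0.49,0.39,-1],[-0.04,0.17,-0.08,-0.58,-0.49,0.39,-1],[-0.04,0.17,-0.08,-0.58,-0.49,0.39,-1],[-0.04,0.17,-0.08,-0.58,-0.49,0.39,-1],[-0.04,0.17,-0.08,-0.58,-0.49,0.39,-1],[-0.04,0.17,-0.08,-0.58,-0.49,0.39,-1],[-0.04,0.17,-0.08,-0.58,-0.49,0.39,-1]])

```text
time_s: 10.45
eef_pos: [628.6, 121.1, 245.9]
ee_rot: [-0.47, 0.725, -0.315, 0.392]
force: [-0.0, -0.4, -1.5]
grip_width: 0.748
```

play_rows(deltas=[[-0.04,0.17,-0.08,-0.58,-0.49,0.39,-1],[-0.04,0.17,-0.08,-0.58,-0.49,0.39,-1],[-0.04,0.17,-0.08,-0.58,-0.49,0.39,-1],[-0.04,0.17,-0.08,-0.58,-0.49,0.39,-1],[-0.04,0.17,-0.08,-0.58,-0.49,0.39,-1],[-0.04,0.17,-0.08,-0.58,-0.49,0.39,-1],[-0.04,0.17,-0.08,-0.58,-0.49,0.39,-1],[-0.04,0.17,-0.08,-0.58,-0.49,0.39,-1]])

```text
time_s: 11.12
eef_pos: [616.0, 175.4, 220.3]
ee_rot: [-0.394, 0.763, 0.008, 0.513]
force: [-0.1, 0.8, -0.9]
grip_width: 0.749
```

play_rows(deltas=[[-0.04,0.17,-0.08,-0.58,-0.49,0.39,-1],[-0.04,0.17,-0.08,-0.58,-0.49,0.39,-1],[-0.04,0.17,-0.08,-0.58,-0.49,0.39,-1],[-0.04,0.17,-0.08,-0.58,-0.49,0.39,-1],[-0.04,0.17,-0.08,-0.58,-0.49,0.39,-1],[-0.04,0.17,-0.08,-0.58,-0.49,0.39,-1],[-0.04,0.17,-0.08,-0.58,-0.49,0.39,-1],[0,0,0,0,0,0,-1]])

```text
time_s: 11.78
eef_pos: [605.0, 223.4, 197.9]
ee_rot: [-0.286, 0.717, 0.292, 0.565]
force: [0.7, 0.1, -1.0]
grip_width: 0.748
```

```bash
python3 - <<'E'
from ik import *
s=sensors.sense(); Q=rot(s["ee_rot"]); T=tool(50,12,-1)
print(s["grip_width"],s["joints"].round(2),"up",(Q@T.T@[0,0,1]).round(2),"grasp",(s["eef_pos"]-G*Q[:,2]).round())
t=capture("top"); c=capture("scene"); w=capture("wrist")
a=cv2.resize(c["pixels"][190:310,170:340],(510,360)); b=cv2.resize(t["pixels"][160:270,130:260],(290,245))
im=np.zeros((590,800,3),np.uint8); im[:360,:510]=a; im[:245,510:]=b; im[365:590,:300]=cv2.resize(w["pixels"],(300,225));cv2.imwrite("pics/s6.png",im[:,:,::-1])
P=cloud(w,s).reshape(-1,3); q=P[(w["z_map"].reshape(-1)>0)&(np.linalg.norm(P[:,:2]-(s["eef_pos"]-G*Q[:,2])[:2],axis=1)<50)&(P[:,2]>s["eef_pos"][2]+15)]
print("rim z",np.percentile(q[:,2],[50,95,99]), cv2.minEnclosingCircle(q[q[:,2]>np.percentile(q[:,2],99.5)-12][:,:2].astype(np.float32)))
# rim plane fit using upper band
go(np.array([589.0,216.5,100]),T,"down100"); go(np.array([589.0,216.5,58]),T,"down58")
print(s["eef_pos"])
E
```

```text
0.7476652772951361 [-0.19  0.5   1.97  1.88  1.09 -0.85] up [ 0.05 -0.06  1.  ] grasp [588. 204. 203.]
rim z [224.05785773 235.21231012 237.09930729] ((583.0890502929688, 199.73365783691406), 45.34537124633789)
down100 shift [ 0.01  0.32 -2.59] turn [-0.6  -0.55  0.35] rows>= 3.0
  end [-0.16  0.68  2.04  1.99  1.17 -1.18] min j5 1.09 maxstep/8 [0.   0.03 0.07 0.02 0.01 0.05]
down58 shift [ 0.01  0.32 -3.64] turn [-0.6  -0.55  0.35] rows>= 4.0
  end [-0.16  0.78  2.03  2.02  1.2  -1.27] min j5 1.09 maxstep/8 [0.   0.04 0.07 0.03 0.01 0.07]
[604.95788597 223.38801    197.92401636]
```

View pics/s6.png

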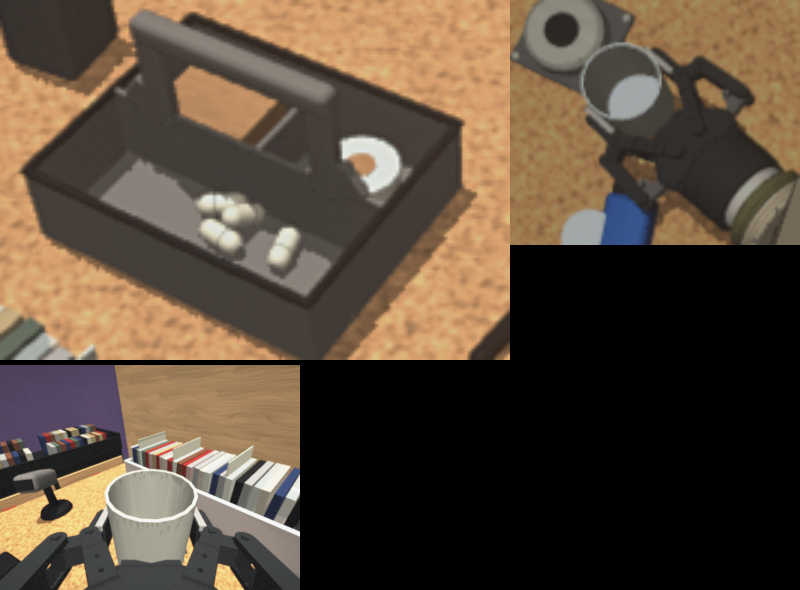

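The top view at (620,85) shows a bare bright floor in the cup, so it is empty. I'll set it back at the recorded grasp pose.

play_rows(deltas=[[0,0.08,-0.6,-0.15,-0.14,0.09,-1],[0,0.08,-0.6,-0.15,-0.14,0.09,-1],[0,0.08,-0.7,-0.15,-0.14,0.09,-1],[0,0.08,-0.7,-0.15,-0.13,0.08,-1],[0,0,0,0,0,0,-1],[0,0,0,0,0,0,-1]])

```text
time_s: 12.43
eef_pos: [604.4, 236.9, 94.0]
ee_rot: [-0.266, 0.705, 0.329, 0.57]
force: [-0.3, 0.6, -1.0]
grip_width: 0.746
```

```bash
cat > chk.py <<'E'
from ik import *
s=sensors.sense(); T0=rot(np.array([-0.265,0.704,0.328,0.571])); U,_,V=np.linalg.svd(T0); T0=U@V
print(s["force"].round(1),s["grip_width"])
go(np.array([603.9,232.5,53.6])-G*T0[:,2],T0,"to release")
E
python3 chk.py
```

```text
[-0.3  0.6 -1. ] 0.745726717389446
to release shift [-0.01 -0.11 -1.01] turn [ 0.   -0.03 -0.03] rows>= 2.0
  end [-0.17  0.78  2.04  2.01  1.21 -1.27] min j5 1.16 maxstep/8 [0.   0.05 0.08 0.01 0.01 0.03]
```

play_rows(deltas=[[0,-0.04,-0.3,0,0,0,-1],[0,-0.04,-0.3,0,0,0,-1],[0,-0.03,-0.2,0,0,0,-1],[0,0,-0.1,0,0,0,-1],[0,0,-0.06,0,0,0,-1],[0,0,0,0,0,0,-1]])

```text
time_s: 12.93
eef_pos: [604.6, 232.8, 56.6]
ee_rot: [-0.265, 0.704, 0.33, 0.57]
force: [0.0, -0.1, -0.9]
grip_width: 0.744
```

```bash
python3 chk.py
```

```text
[ 0.  -0.1 -0.9] 0.7436074135397799
to release shift [-0.02 -0.01 -0.07] turn [ 0.02  0.   -0.04] rows>= 1.0
  end [-0.17  0.78  2.04  2.01  1.21 -1.27] min j5 1.19 maxstep/8 [0.   0.07 0.09 0.01 0.01 0.03]
```

play_rows(deltas=[[0,0,-0.03,0,0,0,-1],[0,0,-0.03,0,0,0,-1],[0,0,-0.03,0,0,0,-1],[0,0,0,0,0,0,-1]])

```text
time_s: 13.27
eef_pos: [604.6, 233.0, 53.5]
ee_rot: [-0.266, 0.703, 0.33, 0.571]
force: [-2.6, -0.8, 4.9]
grip_width: 0.744
```

play_rows(deltas=[[0,0,0,0,0,0,0.7],[0,0,0,0,0,0,1],[0,0,0,0,0,0,1],[0,0,0,0,0,0,1],[-0.3,-0.36,0.1,0,0,0,1],[-0.5,-0.6,0.16,0,0,0,1],[-0.5,-0.6,0.16,0,0,0,1],[-0.5,-0.6,0.2,0,0,0,1]])

```text
time_s: 13.93
eef_pos: [531.2, 146.2, 77.4]
ee_rot: [-0.266, 0.704, 0.331, 0.57]
force: [1.3, -1.0, -0.5]
grip_width: 1.0
```

```bash
python3 - <<'E'
from ik import *
s=sensors.sense(); w=capture("wrist"); P=cloud(w,s).reshape(-1,3)
q=P[(w["z_map"].reshape(-1)>0)&(np.linalg.norm(P[:,:2]-[589,216],axis=1)<60)&(P[:,2]>82)]
print("cup",cv2.minEnclosingCircle(q[:,:2].astype(np.float32)),q[:,2].max(),s["grip_width"],s["eef_pos"])
# caddy now
c=capture("top"); P=cloud(c).reshape(-1,3); S=P[(abs(P[:,0]-578)<130)&(abs(P[:,1]+219)<160)]
for lo_,hi_ in [(152,168),(62,76)]: print(cv2.minAreaRect(S[(S[:,2]>lo_)&(S[:,2]<hi_)][:,:2].astype(np.float32)))
# grasp planning: tool down, jaw along caddy x
a=np.radians(5.9)
for sg in (1,-1):
  y=sg*np.array([np.cos(a),np.sin(a),0]); t=np.array([0,0,-1.]); T=np.c_[np.cross(y,t),y,t]
  go(np.array([578.5,-218.5,260]),T,f"above {sg}")
E
```

```text
cup ((589.5253295898438, 217.17686462402344), 34.62368392944336) 90.94381522702705 1.00037581573892 [531.18009259 146.16762415  77.38624035]
((578.05419921875, -218.94131469726562), (20.958431243896484, 170.01315307617188), 5.453094482421875)
((578.5357055664062, -219.33396911621094), (205.20924377441406, 254.74954223632812), 5.897556781768799)
above 1 shift [ 1.17 -9.05  3.91] turn [-12.7    3.93   6.41] rows>= 13.0
  end [-0.55  0.53  1.17  0.    1.44 -0.65] min j5 1.14 maxstep/8 [0.08 0.21 0.15 0.27 0.12 0.19]
above -1 shift [ 1.17 -9.05  3.91] turn [  4.71  15.2  -18.12] rows>= 21.0
  end [-0.55  0.53  1.17  0.    1.44  2.49] min j5 0.51 maxstep/8 [0.05 0.23 0.31 0.63 0.34 0.86]
```

The cup stands upright at its spot: rim at 90.9 mm, centre (589.5,217). The caddy hasn't moved. I'll go above the grip.

play_rows(deltas=[[0,-0.1,0.8,-0.4,0.12,0.2,1],[0,-0.3,0.8,-0.8,0.25,0.4,1],[0.09,-0.6,0.8,-0.8,0.25,0.4,1],[0.09,-0.67,0.5,-0.8,0.25,0.4,1],[0.09,-0.67,0.5,-0.8,0.25,0.4,1],[0.09,-0.67,0.5,-0.8,0.25,0.4,1],[0.09,-0.67,0,-0.8,0.25,0.4,1],[0.09,-0.67,0,-0.8,0.25,0.4,1]])

```text
time_s: 14.7
eef_pos: [554.6, -28.8, 235.0]
ee_rot: [-0.148, 0.743, 0.568, 0.322]
force: [-0.7, 0.2, -1.0]
grip_width: 1.001
```

play_rows(deltas=[[0.09,-0.67,0,-0.8,0.25,0.4,1],[0.09,-0.67,0,-0.8,0.25,0.4,1],[0.09,-0.67,0,-0.8,0.25,0.4,1],[0.09,-0.67,0,-0.8,0.25,0.4,1],[0.09,-0.67,0,-0.8,0.25,0.4,1],[0.09,-0.67,0,-0.8,0.25,0.4,1],[0.09,-0.67,0,-0.8,0.25,0.4,1],[0,0,0,-0.7,0.2,0.4,1]])

```text
time_s: 15.37
eef_pos: [579.9, -218.5, 232.7]
ee_rot: [-0.008, 0.677, 0.736, 0.017]
force: [-1.2, -0.3, -0.2]
grip_width: 0.997
```

```bash
cat > gp.py <<'E'
from ik import *
import ik
ik.G=19; G=19
a=np.radians(5.8); y=np.array([np.cos(a),np.sin(a),0]); t=np.array([0,0,-1.]); T=np.c_[np.cross(y,t),y,t]
go(np.array([578.3,-218.8,230]),T,"above"); go(np.array([578.3,-218.8,150]),T,"grasp"); s=sensors.sense(); print(s["force"].round(1),s["eef_pos"].round(1))
E
python3 gp.py
```

```text
above shift [-0.04 -0.01 -0.54] turn [-0.34  0.1   0.18] rows>= 1.0
  end [-0.55  0.54  1.21 -0.    1.39 -0.65] min j5 1.39 maxstep/8 [0.   0.01 0.01 0.   0.01 0.  ]
grasp shift [-0.04 -0.01 -2.54] turn [-0.34  0.1   0.18] rows>= 3.0
  end [-0.55  0.6   1.34 -0.    1.21 -0.65] min j5 1.21 maxstep/8 [0.   0.02 0.03 0.   0.03 0.  ]
[-1.2 -0.3 -0.2] [ 579.9 -218.5  232.7]
```

```bash
python3 - <<'E'
from ik import *
w=capture("wrist"); t=capture("top"); im=np.hstack([cv2.resize(w["pixels"],(480,360)),cv2.resize(t["pixels"][150:270,320:427],(320,360))]); cv2.imwrite("pics/w7.png",im[:,:,::-1])
E
```

```text
(no output)
```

View pics/w7.png

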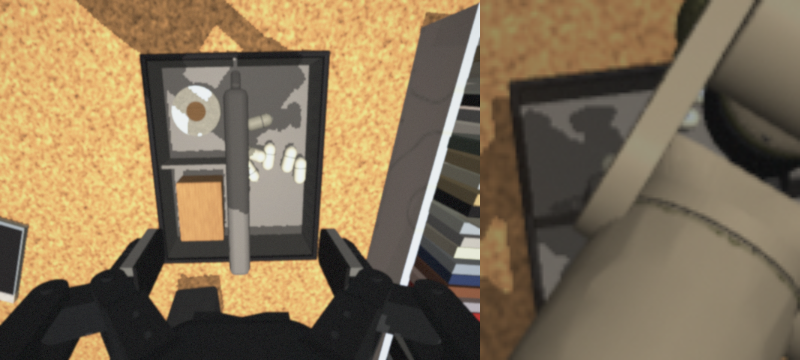

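The wrist view shows the grip bar centred between the fingers at x≈238. About six tags lie in the tray: (258,122), (270,155), (258,158), (252,172), (288,158) and (300,167). I'll descend and grasp.

play_rows(deltas=[[-0.02,0,-0.4,-0.1,0.03,0.05,1],[-0.02,0,-0.5,-0.1,0.03,0.05,1],[0,0,-0.5,-0.1,0.03,0.05,1],[0,0,-0.5,-0.04,0.01,0.03,1],[0,0,-0.4,0,0,0,1],[0,0,-0.24,0,0,0,1],[0,0,0,0,0,0,1],[0,0,0,0,0,0,1]])

```text
time_s: 16.13
eef_pos: [577.7, -214.9, 132.0]
ee_rot: [-0.001, 0.67, 0.742, 0.003]
force: [0.2, -0.1, 0.7]
grip_width: 1.0
```

```bash
python3 gp.py
```

```text
above shift [ 0.02 -0.1   1.98] turn [-0.06  0.01  0.  ] rows>= 2.0
  end [-0.55  0.54  1.21  0.    1.39 -0.65] min j5 1.21 maxstep/8 [0.   0.01 0.02 0.   0.02 0.  ]
grasp shift [ 0.02 -0.1  -0.02] turn [-0.06  0.01  0.  ] rows>= 1.0
  end [-0.55  0.6   1.34  0.    1.21 -0.65] min j5 1.21 maxstep/8 [0.   0.01 0.01 0.   0.01 0.  ]
[ 0.2 -0.1  0.7] [ 577.7 -214.9  132. ]
```

play_rows(deltas=[[0.02,-0.1,-0.02,-0.06,0.01,0,1],[0,0,0,0,0,0,0],[0,0,0,0,0,0,-1],[0,0,0,0,0,0,-1],[0,0,0,0,0,0,-1],[0,0,0,0,0,0,-1],[0,0,0,0,0,0,-1],[0,0,0,0,0,0,-1]], squeeze=100)

```text
time_s: 16.8
eef_pos: [578.1, -219.1, 131.1]
ee_rot: [0.0, 0.67, 0.742, -0.001]
force: [-4.4, 0.7, 3.3]
grip_width: 0.217
```

play_rows(deltas=[[0,0,0,0,0,0,-1],[0,0,0,0,0,0,-1],[0,0,0,0,0,0,-1],[0,0,0,0,0,0,-1]])

```text
time_s: 17.13
eef_pos: [578.1, -219.1, 131.1]
ee_rot: [0.0, 0.67, 0.742, -0.001]
force: [-5.2, 1.6, 5.5]
grip_width: 0.22
```

Gripped (0.22 ≈ 19 mm). I'll lift gently by 120 mm (3.0 units).

play_rows(deltas=[[0,0,0.05,0,0,0,-1],[0,0,0.1,0,0,0,-1],[0,0,0.15,0,0,0,-1],[0,0,0.2,0,0,0,-1],[0,0,0.25,0,0,0,-1],[0,0,0.25,0,0,0,-1],[0,0,0.25,0,0,0,-1],[0,0,0.25,0,0,0,-1]])

```text
time_s: 17.8
eef_pos: [578.4, -219.1, 192.2]
ee_rot: [0.001, 0.67, 0.742, -0.0]
force: [0.0, -0.0, -5.5]
grip_width: 0.217
```

play_rows(deltas=[[0,0,0.25,0,0,0,-1],[0,0,0.25,0,0,0,-1],[0,0,0.25,0,0,0,-1],[0,0,0.25,0,0,0,-1],[0,0,0.2,0,0,0,-1],[0,0,0.15,0,0,0,-1],[0,0,0.1,0,0,0,-1],[0,0,0.05,0,0,0,-1]])

```text
time_s: 18.47
eef_pos: [578.4, -219.1, 251.3]
ee_rot: [0.001, 0.67, 0.742, -0.001]
force: [-0.1, -0.6, -4.7]
grip_width: 0.22
```

play_rows(deltas=[[0,0,0,0,0,0,-1],[0,0,0,0,0,0,-1],[0,0,0,0,0,0,-1],[0,0,0,0,0,0,-1],[0,0,0,0,0,0,-1],[0,0,0,0,0,0,-1]])

```text
time_s: 18.97
eef_pos: [578.3, -219.1, 250.7]
ee_rot: [0.0, 0.67, 0.742, -0.001]
force: [-0.1, 0.5, -4.2]
grip_width: 0.22
```

```bash
cat > fin.py <<'E'
from ik import *
s=sensors.sense(); print(s["eef_pos"].round(1),s["force"].round(1),s["wrist_torque"].round(2),s["grip_width"])
c=capture("scene"); t=capture("top"); w=capture("wrist")
P=cloud(c); a=np.radians(5.8); L=(P-[578.3,-218.8,0])@np.array([[np.cos(a),-np.sin(a),0],[np.sin(a),np.cos(a),0],[0,0,1]])
ok=(c["z_map"]>0)
for nm,cx,cy in [("+x wall",98,None),("-x wall",-98,None),("+y wall",None,123),("-y wall",None,-123)]:
    m=ok&((abs(L[...,0]-cx)<5)&(abs(L[...,1])<110) if cx else (abs(L[...,1]-cy)<5)&(abs(L[...,0])<85))&(L[...,2]>130)
    q=L[m]; print(nm,m.sum(),"top z",np.percentile(q[:,2],[95,99]).round(1) if len(q) else "")
m=ok&(abs(L[...,0]-98)<5)&(L[...,2]>170)&(L[...,2]<205); q=L[m]
if len(q)>20:
    for k in (-90,-45,0,45,90):
        r=q[abs(q[:,1]-k)<15]; print(k,np.percentile(r[:,2],98).round(1) if len(r) else "")
im=np.zeros((600,800,3),np.uint8); im[:360,:480]=cv2.resize(c["pixels"],(480,360)); im[:240,480:]=cv2.resize(t["pixels"],(320,240)); im[240:480,480:]=cv2.resize(w["pixels"],(320,240)); im[360:,:480]=cv2.resize(c["pixels"][140:260,180:420],(480,240)); cv2.imwrite("pics/f.png",im[:,:,::-1])
E
python3 fin.py
```

```text
[ 578.3 -219.1  250.7] [-0.1  0.5 -4.2] [-0.06 -0.03  0.05] 0.2198799331238256
+x wall 1867 top z [190.3 191.6]
-x wall 818 top z [191. 530.]
+y wall 1646 top z [536.3 543.7]
-y wall 762 top z [190.1 191.7]
-90 191.5
-45 192.4
0 192.5
45 191.5
90 191.7
```

View pics/f.png

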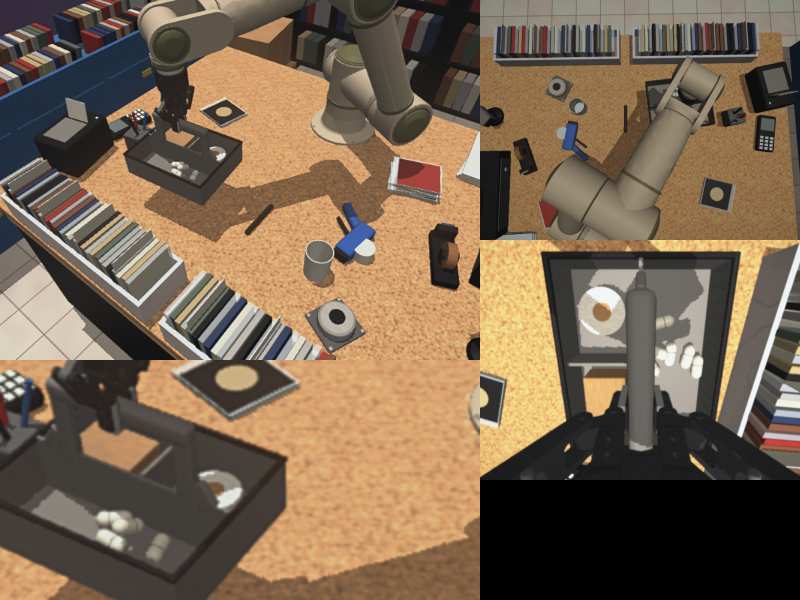

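The caddy is level: the wall tops read 190–192 mm all round, up about 120 mm. The cup is upright and the tags are in the tray. I'll hand in.

```bash
python3 -c "
from rig import order; print(order.finish_job())"
```

```text
the job is handed in; nothing more can be done
None
```

The job is done and handed in at about 19 s: the tags are in the tray, and the arm is holding the loaded caddy about 12 cm up.

- **Tags:** I poured them into the long tray. I could make out at least five for certain, with the sixth mostly hidden in the cluster beside the grip wall. No camera view gave a clean count of six. I saw none left in the cup and none on the counter.
- **Cup:** it stands upright, within about 2 mm of its original spot. The top camera showed its floor bare before I set it down.
- **Caddy:** it is gripped at the middle of its bar with 100 N and was lifted 119.6 mm. Its wall tops read 190–192 mm on the +x and -y sides and about 191 mm on -x, so it is level. The same reading on the +y side was spoiled by the arm in view. The arm was still and the grip was not slipping.
- **Other items:** the marker, price gun, detacher and pen pot looked undisturbed in the last pictures. I did not measure their positions again.

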